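# Unlock the chair-rail drilling jig and unload the drilled rail

### The job

Slide the yellow safety catch of the drilling jig fully out, pull the red clamp lever fully forward, and swing the lid up and over past upright so that it stays open. Then lift the drilled chair rail out of its leaning cradle and set it down, without dropping it, so that it lies or stands wholly inside the green tray. Leave catch and lever released, and leave the glue bottle, the pencil cup and the loose bar clamp where they are.

Things in the scene. Friction and masses are not known exactly. Their poses are not given: they have to be found in the camera images.
- jig: Plywood drilling jig fixed to the bench, front (-x) roughly to the robot. Origin on the bench under the clamshell's middle; x to the back (hinge), y to its left, z up. Base x -110..100, y -118..248, 18 thick (mm). A cheek on the left (outer face y 110) and a post at the right rear, 145 high, carry the lid; otherwise open. Left: red lever, yellow catch, and an orange bench clamp 170 high at x 35..88, y 200..230.
- catch (a joint): Yellow safety catch: a flat bolt lying in front of the red lever and blocking it. Slides along the jig's +y (outward, to the left); 0 = locked, 0.04 m = fully out (stop). About 2 N, stays where it is left.
- catch_tab (a point): Centre of the catch's upright yellow tab, the part to take or push: 32 mm in jig x, 16 mm thick in jig y, free sides from 24 mm below to 25 mm above this point (about 160 mm above the bench). It moves with the catch.
- lever (a joint): Red clamp lever, left of the lid; turns about lever_pivot. 0 = clamped, leaning 0.26 rad from upright to the jig's back; grows as the handle is pulled forward (jig -x) and down; stop at 1.1 rad, leaning 0.84 rad forward. Its hook holds the lid shut until about 0.5 rad. Stiff (2 to 3 N at the grip), stays where it is left; blocked by the catch (0.2 rad of play).
- lever_grip (a point): Middle of the lever's red grip, 100 mm from the pivot; grip 20 mm by 22 mm (22 mm along the jig's y), 75 mm long along the lever, its end 30 mm beyond this point. Pinched across the jig's y it can turn between the fingers. It moves with the lever.
- lever_pivot (a point): Lever's axis (runs along the jig's y), 105 mm above the bench, at the lever's own y.
- lid (a joint): Plywood window-frame lid 150 mm deep, 220 wide, 15 thick, hinged at the back. 0 = shut, level; opens up and to the back; upright at 1.57 rad, stop at 2.05. 0.4 kg, nearly free hinge: falls shut before upright, falls open onto its stop when clearly past it. Held shut by the lever's hook.
- lid_grip (a point): Middle of the blue grip block that sticks 50 mm forward out of the lid's front edge, 75 mm right of the middle: 36 mm wide (jig y), 26 mm thick, 50 mm free length; this point lies 180 mm from the hinge axis. Pinched across the jig's y it can turn between the fingers. It moves with the lid.
- lid_hinge (a point): Point of the lid's hinge axis (runs along the jig's y, 152 mm above the bench) straight behind lid_grip.
- rail_center (a point): Centre of the drilled rail: pale wooden block, dark stripe, holes in its top edge; 140 mm long (its x), 28 thick (its y), 64 high (its z), 0.2 kg. Starts under the lid leaning 30 degrees to the jig's right: its z points up and to the jig's -y, its x along the jig's x. Rests 44 to 68 mm from its middle along x carry it; its middle 80 mm is free on both broad faces. Draw it out along its z.
- tray: Green open tray fixed to the bench, empty: 240 mm (its x) by 100 mm (its y), 40 mm high, walls and floor 5 mm. Origin under its middle, z up.
- offcuts: Red tray of the same size, filled with offcuts up to 65 mm high; not to be used. It may stand on either side of the green tray, about 60 mm apart.
- glue: Bystander: white glue bottle with orange cap, 60 mm wide, 170 high; leave alone. Origin under it.
- pencils: Bystander: steel cup of pencils, 72 mm wide, pencils to 160 high; leave alone. Origin under it.
- clamp: Bystander: orange and black bar clamp lying flat, 260 mm long, 40 high; leave alone. Origin under it.
- rail: The same drilled rail; origin in the middle of its lower edge face, 32 mm below its centre, axes as for rail_center.
Things that resemble listed ones, but are neither listed nor needed, are in the scene too. Of the things that look like the rail, the smaller one is meant.

How it is judged:
By the outcome, as a careful person would: the job done as asked, in the order asked, and still so for the second after the job is handed in, with the robot touching nothing.
It also fails if it takes over 72 s, if anything falls off the work surface, if the arm or the gripper's body presses on something with over 40 N, if the wrist force passes 120 N, or if a joint passes its speed limit or range.

### The arm

A 7-joint arm with a two-finger parallel gripper is mounted at the origin on the work surface. World frame = base frame: x ahead of the robot, y to its left, z up, the work surface at z = 0. Lengths are in m, angles in rad, forces in N, time in s.
With the tool pointing down it reaches from about 0.425 to 0.975 m from the base axis. Payload 16.7 kg.
Tool frame: the origin (TCP) lies between the finger pads; the fingertips stand 25 mm ahead of it and the grasp point (between the pads) lies 6 mm ahead of it; z points along the fingers, y is the line along which they close (so a half turn about z gives the same grasp; the last joint's range is limited). The gripper opens to 85 mm and grips with 20 to 120 N. Pads are 22 mm wide; open, the fingers measure 114 mm over their backs; the gripper's body (76 mm by 85 mm) begins 54 mm behind the grasp point. The pads swing forward as they close: fully open they stand 13 mm farther back than shut.
Start: joints at [-1.371, 0.426, 0.074, 1.606, -0.034, 1.111, -0.067], TCP at [0.231, 0.634, 0.256] pointing down, gripper open.
Joint ranges: [-2.85, 2.85], [-0.5, 2.14], [-1.23, 1.37], [0.21, 2.46], [-1.02, 4.16], [0.16, 2.05], [-2.73, 2.73]. Speed limits (rad/s): [1.89, 1.89, 2.39, 2.39, 3.01, 3.01, 3.01].

### API

Orientations are given as a 3x3 rotation matrix whose columns are the frame's x, y, z axes.
In Python, from workcell import bot, effector, viewer, job gives the robot as it stands. Calls block until the motion is done:
- bot.movep(position, orientation): joint-space move of the TCP to a pose.
- bot.servo_line(position, rate=0.15, orientation=None, f_stop=None): straight line of the TCP; orientation=None keeps the orientation; rate is the mean speed in m/s. With f_stop (N) it stops when the force on the tool has changed by that much, and returns True; else False.
- bot.set_joints(angles): joint-space move.
- effector.grip(opening): opening from 0.0 (shut) to 1.0 (fully open); the grip force is fixed at half the most; returns when the fingers have stopped.
- bot.wait(seconds).
- bot.ik(position, orientation): joint angles nearest the present ones, or None.
- bot.sense(): the state.
- viewer.capture(name): name is "scene" or "top" or "wrist"; returns a dict with "image" (420x560x3 uint8, blue, green, red), "mtx" (3x3 intrinsics, pixels), "R" (3x3) and "t" (3): a world point X has camera coordinates R X + t; the wrist camera has in their place "mount" (4x4, takes a point from camera to tool coordinates, whose origin is the TCP and whose axes are the flange's). Camera axes: x right, y down, z forward; pixel columns grow to the right and rows downward; lengths in m; the calibration is good to about 2 mm. The wrist camera is an equidistant fisheye: a pixel r from the principal point sees the ray r / f radians off the axis. A picture is of the moment at which its call begins: read the wrist's pose just before it. There is no depth.
A pose or a line that the arm cannot do raises bot.MotionError and nothing moves.
- job.sign_off(): hands the job in; it is judged then, once.
The state is a dict: "t": time; "q": joint angles; "dq": joint speeds; "effort": joint torques, N m; "eef_pos": TCP position; "tool_rot": TCP orientation; "ft_force": force on the tool from outside, world axes, zero at the start; "ft_torque": the same for the moment, N m; "width": opening from 0.0 (shut) to 1.0 (fully open); "finger_force": force on a finger pad.
Only numpy, scipy, OpenCV 4.12 (cv2) and the standard library are available. Lean on these libraries where they do the work, as an engineer would, in place of code of your own. Each camera call takes 0.05 s, during which the arm holds its last target. There are 200 camera calls.

## Working session

There is one attempt and no reset: what is moved stays moved. The work goes in short steps, each a Python script; the robot and the scene stay as the last script left them, time stands still between calls to the robot, and variables do not carry over. Pictures are saved under pics/ and viewed, at most 12 in all, crops included, and the job is handed in when it is done.

```bash
mkdir -p pics; ls
python3 - <<'E'
from workcell import bot, effector, viewer, job
import cv2,numpy as np,pickle
d={}
for n in ["scene","top"]:
    c=viewer.capture(n); d[n]=c; cv2.imwrite(f"pics/{n}0.png",c["image"]); print(n,c["mtx"],c["R"],c["t"])
pickle.dump(d,open("cap0.pkl","wb"))
print(bot.sense())
E
```

```text
pics
scene [[388.75745251   0.         280.3092299 ]
 [  0.         388.75745251 206.73047091]
 [  0.           0.           1.        ]] [[ 0.80253754  0.59646646 -0.01269903]
 [ 0.38283173 -0.53118688 -0.75583091]
 [-0.45757334  0.60172109 -0.65464369]] [-0.37758771 -0.09938012  1.30705705]
top [[476.77631022   0.         289.78126584]
 [  0.         476.77631022 207.51356425]
 [  0.           0.           1.        ]] [[ 0.00885076 -0.99991894  0.00915288]
 [-0.99195822 -0.00993526 -0.12617521]
 [ 0.12625592 -0.00796253 -0.99196575]] [-0.06117587  0.53832145  1.49660055]
{'t': 0.1, 'q': array([-1.37049481,  0.42670393,  0.07385404,  1.60655558, -0.03409998,
        1.11082637, -0.06709735]), 'dq': array([-0.00034812, -0.00240997,  0.00012846, -0.00239136,  0.00188058,
        0.0007374 ,  0.00045316]), 'effort': array([ 9.03814856e-03, -9.51529598e+01,  3.77092302e+00, -4.64393878e+01,
        1.95387279e-02,  6.69681278e-03, -6.34862795e-05]), 'eef_pos': array([0.23123277, 0.63377919, 0.2556521 ]), 'tool_rot': array([[-9.39430382e-01,  3.42739615e-01, -3.37319382e-04],
       [ 3.42739769e-01,  9.39429637e-01, -1.18681972e-03],
       [-8.98823103e-05, -1.23054727e-03, -9.99999239e-01]]), 'ft_force': array([ 0.44063178, -0.58047622, -0.6460278 ]), 'ft_torque': array([-0.01832329, -0.0405801 , -0.04653404]), 'finger_force': 0.0, 'width': 1.003166215107416}
```

View pics/scene0.png

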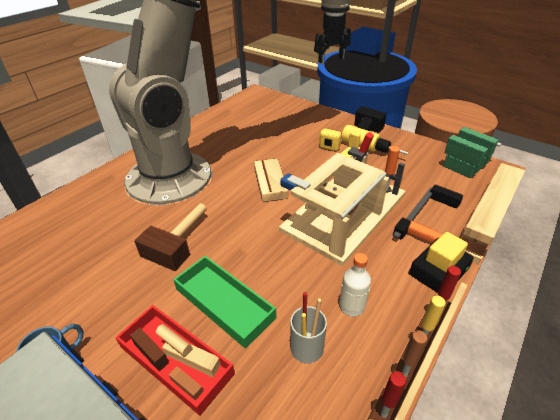

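View pics/top0.png

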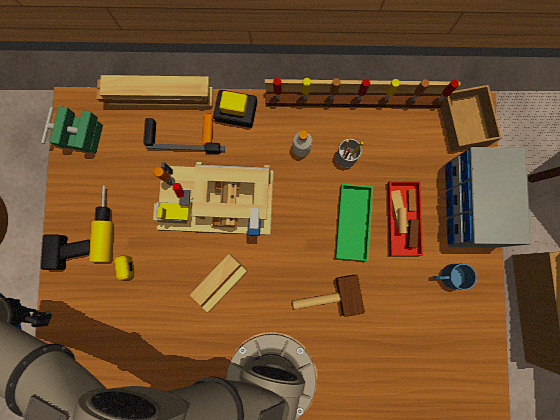

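Scene view: the jig is at about (345,205), the blue lid grip at (295,183), the green tray at (225,300), the red offcuts tray at (175,355), the glue at (355,285) and the pencils at (308,335). Top view: jig (215,200), yellow catch (172,212), red lever (177,190), blue grip (254,222), green tray (355,222).

Possible mix-ups, in top view pixels:
- **Catch:** yellow tab (172,212). The yellow tape or box (123,267) and the drill (101,235) are decoys.
- **Lever:** red lever (177,190). The red screwdriver handles (277,87) are decoys.
- **Rail:** under the lid (230,190). The larger loose one (218,283) is a decoy.
- **Tray:** green (355,222), not the red one (405,218).

One close crop to check the choice.

Run:
```python
import cv2,numpy as np,pickle
d=pickle.load(open("cap0.pkl","rb"))
a=cv2.resize(d["top"]["image"][150:250,145:285],None,fx=5.7,fy=5.7,interpolation=cv2.INTER_CUBIC)[:, :]
b=cv2.resize(d["scene"]["image"][125:255,270:420],None,fx=2.6,fy=2.6,interpolation=cv2.INTER_CUBIC)
a=cv2.resize(d["top"]["image"][150:250,145:285],(400,286),interpolation=cv2.INTER_CUBIC)
b=cv2.resize(d["scene"]["image"][125:255,270:420],(400,347),interpolation=cv2.INTER_CUBIC)
im=np.zeros((347,800,3),np.uint8); im[:286,:400]=a; im[:,400:]=b
cv2.imwrite("pics/crop1.png",im)
```

```text
(no output)
```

View pics/crop1.png

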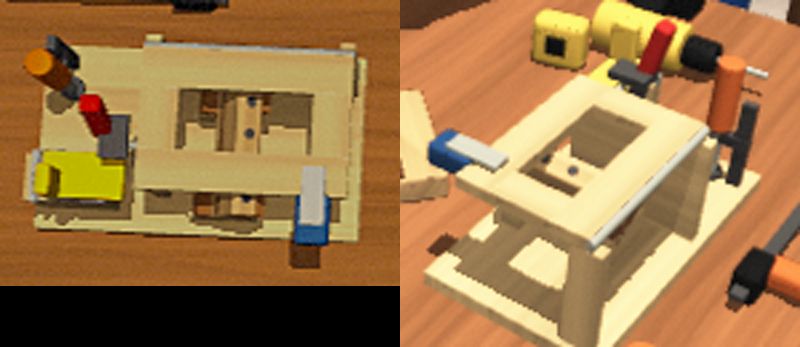

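The crop confirms the jig: yellow tab at the left end of the bolt (47,180), red grip (95,115), blue lid grip (312,210). The leaning rail, with dark holes, is in the window (250,130).

```bash
cat > h.py <<'E'
import cv2,numpy as np,pickle
from workcell import bot, effector, viewer, job
def ray(c,px,z):
    v=c["R"].T@np.linalg.solve(c["mtx"],[*px,1]); o=-c["R"].T@c["t"]
    return (o+v*(z-o[2])/v[2])
def proj(c,X):
    p=c["mtx"]@(c["R"]@np.asarray(X)+c["t"]); return p[:2]/p[2]
def tri(cs,pxs):
    A=[];b=[]
    for c,p in zip(cs,pxs):
        v=c["R"].T@np.linalg.solve(c["mtx"],[*p,1]); v/=np.linalg.norm(v); o=-c["R"].T@c["t"]
        P=np.eye(3)-np.outer(v,v); A.append(P); b.append(P@o)
    return np.linalg.solve(sum(A),sum(b))
def blob(im,lo,hi,roi):
    h=cv2.cvtColor(im,cv2.COLOR_BGR2HSV); m=cv2.inRange(h,np.array(lo),np.array(hi))
    k=np.zeros_like(m); x0,y0,x1,y1=roi; k[y0:y1,x0:x1]=255
    return m&k
def fit2(J,W):
    J=np.array(J);W=np.array(W); a=J-J.mean(0); b=W-W.mean(0)
    th=np.arctan2((a[:,0]*b[:,1]-a[:,1]*b[:,0]).sum(),(a*b).sum()); c,s=np.cos(th),np.sin(th)
    R=np.array([[c,-s],[s,c]]); return th,W.mean(0)-R@J.mean(0),R
E
python3 - <<'E'
from h import *
np.set_printoptions(precision=4,suppress=True)
d=pickle.load(open("cap0.pkl","rb")); T,S=d["top"],d["scene"]
px=[(157.3,229.8),(270.3,234.7),(272.8,170.3)]
W=[ray(T,p,.018)[:2] for p in px]; J=[(-.11,.248),(-.11,-.118),(.1,-.118)]
th,t,R=fit2(J,W); print("jig",th,t,(R@np.array(J).T).T+t-W)
def ctr(m):
    p=cv2.findNonZero(m); return p.reshape(-1,2).mean(0),cv2.boundingRect(m),len(p)
for n,lo,hi,rt,rs in [("red",(0,150,60),(8,255,255),(165,180,190,200),(350,125,378,160)),("redhi",(172,150,60),(180,255,255),(165,180,190,200),(350,125,378,160)),("blue",(100,120,50),(125,255,255),(240,200,270,240),(275,165,320,200)),("yel",(24,140,80),(34,255,255),(150,195,195,230),(330,140,370,170))]:
    for c,r,nm in ((T,rt,"T"),(S,rs,"S")):
        m=blob(c["image"],lo,hi,r)
        if m.any(): print(n,nm,*ctr(m))
def jw(x,y,z): return [*(R@[x,y]+t),z]
print("lidgrip pred",proj(T,jw(-.1,-.075,.152)),proj(S,jw(-.1,-.075,.152)))
m=blob(T["image"],(50,120,40),(80,255,255),(325,170,380,270)); r=cv2.minAreaRect(cv2.findNonZero(m)); print(r)
P=np.array([ray(T,p,.04)[:2] for p in cv2.boxPoints(r)]); print(P,P.mean(0),np.linalg.norm(np.diff(P,axis=0),axis=1),[np.arctan2(*(q[::-1])) for q in np.diff(P,axis=0)])
E
```

```text
jig -0.029017938409762318 [0.5665 0.1201] [[-0.0007  0.0017]
 [ 0.001  -0.0004]
 [-0.0003 -0.0013]]
red T [177.8922 189.3627] (173, 183, 11, 15) 102
red S [365.9412 142.451 ] (359, 132, 14, 21) 153
redhi T [178.5 191. ] (174, 189, 10, 6) 6
blue T [253.7451 229.4902] (248, 218, 13, 18) 102
blue S [286.7851 182.3306] (281, 174, 16, 16) 121
yel T [172.7883 210.927 ] (157, 203, 32, 17) 411
yel S [348.4074 151.1852] (341, 147, 19, 10) 27
lidgrip pred [254.5691 227.2333] [288.5732 183.1853]
((353.9918518066406, 221.9993438720703), (32.13812255859375, 74.92903900146484), 4.68589973449707)
[[ 0.3787 -0.2001]
 [ 0.6183 -0.2206]
 [ 0.6108 -0.3239]
 [ 0.3714 -0.3013]] [ 0.4948 -0.2615] [0.2405 0.1036 0.2405] [np.float64(-0.08530631460098495), np.float64(-1.6432982047447666), np.float64(3.0477645839827945)]
```

Run:
```python
from h import *
np.set_printoptions(precision=4,suppress=True)
d=pickle.load(open("cap0.pkl","rb")); T,S=d["top"],d["scene"]
th=-.029;R=np.array([[np.cos(th),-np.sin(th)],[np.sin(th),np.cos(th)]]);t=np.array([.5665,.1201])
J=lambda w:np.r_[R.T@(w[:2]-t),w[2]]
print("red",J(tri([T,S],[(177.9,189.4),(365.9,142.45)])))
print("tab top", J(ray(T,(161.5,213),.18)), "tab mid",J(ray(T,(161.5,213),.16)))
m=blob(T["image"],(24,140,80),(34,255,255),(150,195,195,230))
print(T["image"][205:220,155:192].max(2))
```

```text
red [-0.0028  0.1468  0.2033]
tab top [-0.0715  0.1938  0.18  ] tab mid [-0.0694  0.1991  0.16  ]
[[200 177 173 128 145 193 193 192 190 192 190 189 192 190 192 191 191 188
  192 192 191 191 194 200 179 105  67  80  88  93  64  53  55  64  93 125
   74]
 [192 172 167 123 145 186 196 197 194 192 192 193 191 191 192 190 191 191
  191 190 193 191 193 194 202 159 131 138 138 139 142 137 149 102 102 123
   60]
 [194 169 167 194 198 199 191 177 193 201 192 192 191 189 191 193 193 191
  191 191 192 189 192 191 198 148 121 120 122 123 122 124 133  88  94 115
   72]
 [193 169 191 197 193 195 200 134 102 170 198 198 191 190 193 192 194 190
  189 190 192 190 191 192 192 196 199 200 203 203 203 205 213 131  93 109
  107]
 [189 175 186 194 193 192 202 131  69  72 101 188 195 191 189 192 192 190
  192 191 191 192 189 191 191 192 192 194 193 194 192 192 204 129  99 115
  128]
 [190 137 181 195 192 195 203 134  77  79  69 152 191 191 190 190 191 190
  190 190 190 191 195 192 191 191 190 188 190 191 193 192 200 127  97 113
  131]
 [187 141 178 192 193 195 203 137  79  86  71 189 198 193 189 190 191 19
[... 623 characters left out ...]
 190 190 193 192 192 188 190 192 189 191 188 192 193 195 185 116 119 123
  159]
 [176 172 192 197 202 207 155  86  84  83  99 184 195 193 192 192 191 190
  191 192 190 192 189 193 191 192 191 191 192 194 191 195 177 125 117 126
  125]
 [179 135 160 176 182 194 129  69  84  79 137 194 198 195 193 196 194 193
  194 193 197 194 195 193 193 191 191 192 190 192 191 200 165 114 117 122
  116]
 [180 174 130 126 109  74  62  77  79  80 173 211 214 209 210 210 211 209
  206 205 205 205 205 202 200 198 199 199 198 196 196 204 147  96 121 121
  117]
 [184 182 138 170 214 208 141  82  77  75  69  69  67  67  66  66  64  69
   85  91  95 101 109 126 150 161 171 181 187 209 216 217 147 108 125 123
  108]]
```

```bash
cat >> h.py <<'E'
np.set_printoptions(precision=4,suppress=True)
th=-.029;RJ=np.array([[np.cos(th),-np.sin(th),0],[np.sin(th),np.cos(th),0],[0,0,1]]);tJ=np.array([.5665,.1201,0])
jw=lambda x,y,z: RJ@np.array([x,y,z])+tJ
wj=lambda w: RJ.T@(np.asarray(w)-tJ)
def rot(zj,yj=(0,1,0)):  # tool axes given in jig coords
    z=RJ@np.array(zj,float); z/=np.linalg.norm(z); y=RJ@np.array(yj,float); y-=z*(y@z); y/=np.linalg.norm(y)
    return np.c_[np.cross(y,z),y,z]
def tcp(g,O): return np.asarray(g)-.006*O[:,2]   # grasp point -> TCP
def st(tag=""):
    s=bot.sense(); print(tag,"t%.1f"%s["t"],"jig",wj(s["eef_pos"]+.006*s["tool_rot"][:,2]),"F",s["ft_force"],"w%.3f ff%.1f"%(s["width"],s["finger_force"])); return s
def wcap(fn):
    s=bot.sense(); c=viewer.capture("wrist"); c["p"]=s["eef_pos"]; c["Rt"]=s["tool_rot"]; cv2.imwrite("pics/"+fn+".png",c["image"]); pickle.dump(c,open(fn+".pkl","wb")); return c
def wray(c,px,z):
    K=c["mtx"]; u=np.array([(px[0]-K[0,2])/K[0,0],(px[1]-K[1,2])/K[1,1]]); r=np.hypot(*u); v=np.r_[u/r*np.sin(r),np.cos(r)] if r>1e-9 else np.array([0,0,1.])
    M=c["mount"]; o=c["p"]+c["Rt"]@M[:3,3]; v=c["Rt"]@M[:3,:3]@v; return o+v*(z-o[2])/v[2]
E
python3 - <<'E'
from h import *
d=pickle.load(open("cap0.pkl","rb"))
w=ray(d["top"],(159.4,212.2),.185); print("tab",wj(w))
O=rot((0,0,-1)); g=np.r_[w[:2],.27]
bot.movep(tcp(g,O),O); st()
c=wcap("w1"); print(c["mtx"],c["mount"])
E
```

```text
tab [-0.07    0.1987  0.185 ]
 t1.6 jig [-0.0706  0.1998  0.2699] F [0.8765 0.3474 0.1615] w0.998 ff0.0
[[325.1923   0.     276.5994]
 [  0.     325.1923 205.7477]
 [  0.       0.       1.    ]] [[ 0.0002 -0.9605 -0.2784  0.0706]
 [ 1.      0.0002  0.0001 -0.0001]
 [-0.0001 -0.2784  0.9605 -0.1185]
 [ 0.      0.      0.      1.    ]]
```

View pics/w1.png

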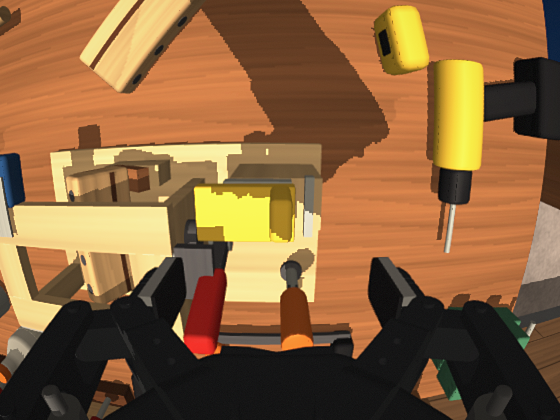

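Wrist view: the tab is at the right end of the yellow bolt, about (283,213). The red grip runs from (220,270) to (203,345) and the orange bench clamp is at (295,315).

Run:
```python
from h import *
c=pickle.load(open("w1.pkl","rb"))
for p in [(272,187),(296,187),(272,240),(296,240)]: print(p,wj(wray(c,p,.185)))
# red grip end face / axis
print("red end",wj(wray(c,(202,345),.231)),"mid",wj(wray(c,(211,308),.205)))
O=rot((0,0,-1)); gx,gy=-.070,.198
effector.grip(.6)
print(bot.servo_line(tcp(jw(gx,gy,.168),O),.12,O,f_stop=8)); st("down")
effector.grip(0.0); s=st("gripped")
p=s["eef_pos"]; st()
print(bot.servo_line(p+RJ@[0,.043,0],.08,f_stop=25)); st("slid")
```

```text
(272, 187) [-0.0934  0.1967  0.185 ]
(296, 187) [-0.0934  0.2126  0.185 ]
(272, 240) [-0.0557  0.1966  0.185 ]
(296, 240) [-0.0557  0.2133  0.185 ]
red end [0.0015 0.1509 0.231 ] mid [-0.0113  0.1537  0.205 ]
False
down t3.1 jig [-0.0696  0.1982  0.1687] F [ 0.4224 -0.0746  0.9171] w0.599 ff0.0
gripped t3.5 jig [-0.0698  0.2006  0.1692] F [ 0.4624 11.7975  2.5044] w0.184 ff62.1
 t3.5 jig [-0.0698  0.2006  0.1692] F [ 0.4624 11.7975  2.5044] w0.184 ff62.1
True
slid t4.1 jig [-0.0695  0.2415  0.1689] F [-1.1645 -4.6857 10.8057] w0.176 ff63.9
```

Run:
```python
from h import *
s=st(); print(bot.servo_line(s["eef_pos"]+RJ@[0,.008,0],.03,f_stop=25)); s=st("push")
effector.grip(.6); s=st("rel")
O=rot((0,0,-1))
bot.servo_line(s["eef_pos"]+[0,0,.11],.2); 
bot.movep(tcp(jw(-.06,.150,.29),O),O)
c=wcap("w2"); st()
t=viewer.capture("top"); m=blob(t["image"],(24,140,80),(34,255,255),(140,195,195,230)); print(cv2.boundingRect(m))
```

```text
t4.1 jig [-0.0695  0.2415  0.1689] F [-1.1645 -4.6857 10.8057] w0.176 ff63.9
True
push t4.3 jig [-0.0693  0.2418  0.1688] F [-4.1978 -5.9771 13.4252] w0.180 ff64.3
rel t4.8 jig [-0.0695  0.2416  0.168 ] F [-0.0273  1.1218 -0.6565] w0.600 ff0.0
 t6.0 jig [-0.0604  0.1498  0.289 ] F [-0.771   0.589   0.5947] w0.596 ff0.0
(173, 214, 1, 1)
```

View pics/w2.png

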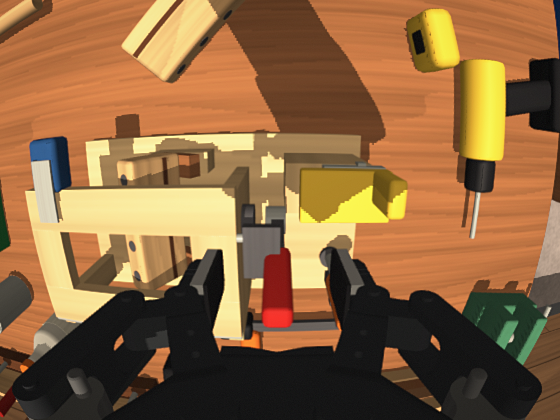

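Wrist view: the catch is out, with its tab at (393,195). The red grip's end face is around (278,325), clear between the lid edge and the bench clamp.

Run:
```python
from h import *
c=pickle.load(open("w2.pkl","rb"))
print("tab right edge",wj(wray(c,(406,195),.185)))
a=wj(wray(c,(278,327),.228)); px=a[0]-.0334-.0097; print("red end",a,"pivot x",px, [wj(wray(c,(x,322),.228))[1] for x in (264,292)])
for p in [(28,193),(250,188),(245,338)]: print("lid",wj(wray(c,p,.16)))
for p in [(31,140),(67,137),(70,187)]: print("grip",wj(wray(c,p,.165)))
c=pickle.load(open("w1.pkl","rb")); 
a=wj(wray(c,(200,353),.228)); print("w1 red end",a,a[0]-.043)
```

```text
tab right edge [-0.0729  0.2475  0.185 ]
red end [0.0118 0.1493 0.228 ] pivot x -0.03130780707524296 [np.float64(0.13955675031152634), np.float64(0.15906038635889588)]
lid [-0.071  -0.1016  0.16  ]
lid [-0.0721  0.1271  0.16  ]
lid [0.0784 0.117  0.16  ]
grip [-0.1235 -0.0828  0.165 ]
grip [-0.1221 -0.0364  0.165 ]
grip [-0.0767 -0.0392  0.165 ]
w1 red end [0.0118 0.1476 0.228 ] -0.031247163102607133
```

Run:
```python
from h import *
O=rot((0,0,-1)); P=(-.031,.149,.105)
def G(q,r=.1): a=.26-q; return jw(P[0]+r*np.sin(a),P[1],P[2]+r*np.cos(a))
effector.grip(.44)
bot.servo_line(tcp(G(0)+[0,0,.06],O),.2,O)
print(bot.servo_line(tcp(G(0),O),.1,O,f_stop=10)); st("at")
effector.grip(0.); st("gripped")
for q in np.arange(.1,1.13,.1):
    r=bot.servo_line(tcp(G(q),O),.08,O,f_stop=45)
    if r: print("stop at",q); break
st("end")
```

```text
False
at t7.5 jig [-0.0051  0.1492  0.2022] F [-0.289   0.18   -0.2636] w0.440 ff0.0
gripped t7.8 jig [-0.0047  0.1485  0.2026] F [-1.0527 -5.0722  6.8567] w0.251 ff59.2
end t10.8 jig [-0.105   0.149   0.1717] F [ 5.5666 -3.0425 -2.7962] w0.248 ff62.2
```

Run:
```python
from h import *
O=rot((0,0,-1)); P=(-.031,.149,.105)
def G(q,r=.1): a=.26-q; return jw(P[0]+r*np.sin(a),P[1],P[2]+r*np.cos(a))
print(bot.servo_line(tcp(G(1.2),O),.04,O,f_stop=25)); s=st("stop")
g=wj(s["eef_pos"]+.006*s["tool_rot"][:,2]); print("q",.26-np.arctan2(g[0]-P[0],g[2]-P[2]))
effector.grip(.46); s=st("open")
bot.servo_line(s["eef_pos"]+[0,0,.10],.2)
bot.movep(tcp(jw(-.10,-.07,.29),O),O); st()
wcap("w3")
```

```text
True
stop t11.1 jig [-0.1101  0.149   0.1652] F [-1.35   -2.4891 11.3927] w0.247 ff63.8
q 1.1801411919954297
open t11.4 jig [-0.1106  0.1485  0.1642] F [ 0.6983  0.337  -0.1423] w0.461 ff0.0
 t13.0 jig [-0.1001 -0.0693  0.2895] F [ 0.0926  0.1582 -0.6726] w0.464 ff0.0
```

View pics/w3.png

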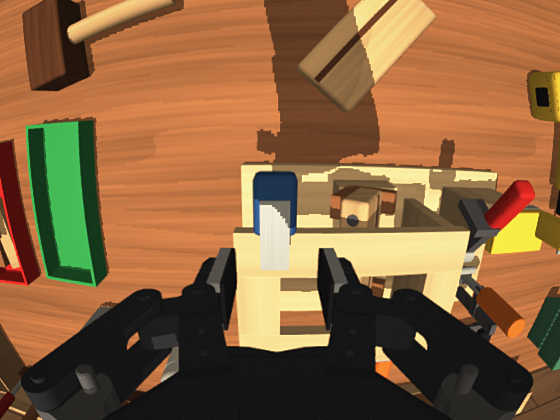

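Wrist view: the lever is forward (515,200), the catch is out (515,230) and the lid grip block is centred at (275,203). The rail's end shows at (355,207), leaning under the lid.

Run:
```python
from h import *
c=pickle.load(open("w3.pkl","rb"))
for p in [(253,172),(298,172),(253,232),(298,232),(234,229),(468,232)]: print(p,wj(wray(c,p,.162)))
y=wj(wray(c,(275,203),.162))[1]
O=rot((0,0,-1)); H=(.081,y,.152)
def G(q,r=.182): return jw(H[0]-r*np.cos(q),H[1],H[2]+r*np.sin(q))
effector.grip(.75)
print(bot.servo_line(tcp(G(0)+[0,0,.004],O),.12,O,f_stop=8)); st("at")
effector.grip(0.); st("gripped")
for q in np.arange(.1,.45,.1):
    r=bot.servo_line(tcp(G(q),O),.1,O,f_stop=45)
    if r: print("stop at",q); break
    st("q%.1f"%q)
```

```text
(253, 172) [-0.1254 -0.088   0.162 ]
(298, 172) [-0.1254 -0.0525  0.162 ]
(253, 232) [-0.0751 -0.0889  0.162 ]
(298, 232) [-0.0751 -0.0516  0.162 ]
(234, 229) [-0.0776 -0.1047  0.162 ]
(468, 232) [-0.0722  0.111   0.162 ]
False
at t14.7 jig [-0.1006 -0.0706  0.1565] F [ 0.5691 -0.3193  0.5936] w0.752 ff0.0
gripped t15.0 jig [-0.1007 -0.0711  0.1567] F [-3.5191 -4.0968 12.5007] w0.415 ff58.5
q0.1 t15.3 jig [-0.0999 -0.0711  0.1703] F [ 1.886  -4.7704 -1.9929] w0.411 ff61.0
q0.2 t15.6 jig [-0.0972 -0.0711  0.188 ] F [ 1.8884 -5.4239 -2.4662] w0.407 ff61.0
q0.3 t16.0 jig [-0.0927 -0.0711  0.2055] F [ 2.8184 -5.1907 -2.4704] w0.411 ff61.4
q0.4 t16.3 jig [-0.0865 -0.0711  0.2225] F [ 2.2426 -5.1557 -2.7257] w0.409 ff61.9
```

Run:
```python
from h import *
O=rot((0,0,-1)); H=(.081,-.0705,.152)
def G(q,r=.182): return jw(H[0]-r*np.cos(q),H[1],H[2]+r*np.sin(q))
for q in np.arange(.5,1.96,.12):
    r=bot.servo_line(tcp(G(q),O),.12,O,f_stop=45)
    if r: print("stop at",q); break
s=st("end")
if not r:
    effector.grip(.8); s=st("open")
    bot.servo_line(s["eef_pos"]+[0,0,.07],.2); bot.wait(.3)
    s=st(); bot.movep(tcp(jw(-.02,0.03,.37),O),O); wcap("w4"); st()
```

```text
end t20.6 jig [ 0.1462 -0.0724  0.3194] F [-3.8117 -8.8515 -6.9216] w0.410 ff73.3
open t21.0 jig [ 0.1468 -0.0701  0.3218] F [ 0.2736 -0.413   0.3218] w0.799 ff0.0
 t21.8 jig [ 0.1466 -0.0701  0.3911] F [0.0192 0.2555 0.528 ] w0.799 ff0.0
 t22.7 jig [-0.0193  0.0296  0.3703] F [ 0.3363  0.4447 -0.0401] w0.795 ff0.0
```

View pics/w4.png

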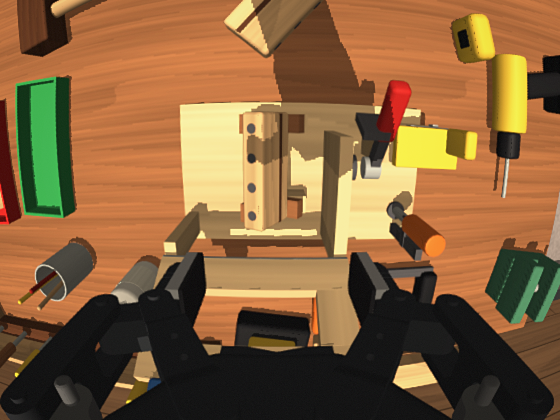

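View now.

Wrist view: the lid stands open past upright, edge-on at row 270. The leaning rail's holed top edge runs from (256,113) to (255,230), and its broad face with the dark stripe is to the right at column 283. I'll take a second view along the rail's lean.

Run:
```python
from h import *
c=pickle.load(open("w4.pkl","rb"))
for z in (.1,.13): print(z,[wj(wray(c,p,z)) for p in [(256,113),(255,230)]])
w=(wj(wray(c,(256,113),.115))+wj(wray(c,(255,230),.115)))/2; print(w)
zr=np.array([0,-.5,.866]); O=rot(-zr,(0,.866,.5))
g=w+.14*zr
print(bot.ik(tcp(jw(*g),O),O))
effector.grip(.6)
bot.movep(tcp(jw(*g),O),O); st(); wcap("w5")
d=viewer.capture("top"); pickle.dump(d,open("top5.pkl","wb"))
```

```text
0.1 [array([-0.0915,  0.0053,  0.1   ]), array([0.0571, 0.0021, 0.1   ])]
0.13 [array([-0.0914,  0.0072,  0.13  ]), array([0.0459, 0.0042, 0.13  ])]
[-0.02    0.0047  0.115 ]
[-0.3039  0.3045  0.4574  1.9657 -0.7484  1.1034  2.0995]
 t23.9 jig [-0.0197 -0.0646  0.2367] F [-0.3867  1.2584 -0.6554] w0.601 ff0.0
```

View pics/w5.png

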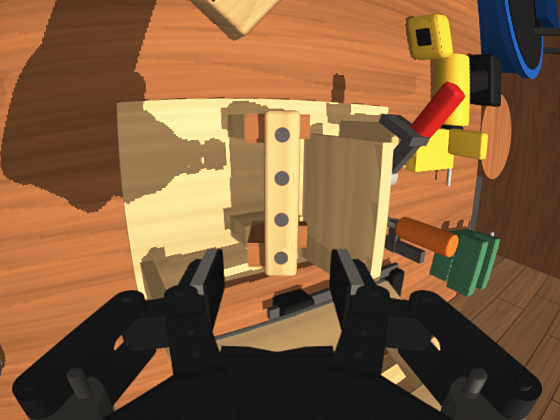

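Wrist view along the lean: only the top edge is visible, from (282,110) to (282,276), with holes at rows 135, 178, 219 and 258. It is between the fingers and square to them.

```bash
cat >> h.py <<'E'
def wline(c,px):
    a=wray(c,px,0.); o=c["p"]+c["Rt"]@c["mount"][:3,3]; v=a-o; return o,v/np.linalg.norm(v)
def wtri(cs,pxs):
    A=0;b=0
    for c,p in zip(cs,pxs):
        o,v=wline(c,p); Q=np.eye(3)-np.outer(v,v); A=A+Q; b=b+Q@o
    return np.linalg.solve(A,b)
E
python3 - <<'E'
from h import *
a=pickle.load(open("w4.pkl","rb")); b=pickle.load(open("w5.pkl","rb"))
X=[wj(wtri([a,b],pp)) for pp in [((251,128),(282,135)),((251,157),(282,178)),((251,187),(281,219)),((251,216),(281,258))]]
print(np.array(X)); w=np.mean(X,0); print(w)
# range check by length of 140 mm and thickness 28 mm in w5
zr=np.array([0,-.5,.866])
for p in [(265,110),(300,110),(266,276),(298,276)]:
    o,v=wline(b,p); o=wj(o); v=RJ.T@v; print(o+v*((w-o)@zr)/(v@zr))
E
```

```text
[[-0.0745  0.0016  0.1311]
 [-0.0415  0.0012  0.132 ]
 [-0.0073  0.0007  0.1316]
 [ 0.027   0.0001  0.1328]]
[-0.0241  0.0009  0.1319]
[-0.0934 -0.0101  0.1255]
[-0.0936  0.0127  0.1387]
[ 0.0445 -0.0103  0.1254]
[0.0445 0.0136 0.1392]
```

Run:
```python
from h import *
zr=np.array([0,-.5,.866]); O=rot(-zr,(0,.866,.5)); top=np.array([-.0245,.0012,.132])
bot.servo_line(tcp(jw(*(top+.06*zr)),O),.12,O)
r=bot.servo_line(tcp(jw(*(top-.014*zr)),O),.1,O,f_stop=10); st("at %s"%r)
if not r:
    effector.grip(0.); s=st("gripped")
    p=s["eef_pos"]
    r=bot.servo_line(p+RJ@zr*.015,.04,f_stop=30); st("lift1 %s"%r)
    if not r:
        r=bot.servo_line(p+RJ@zr*.13,.12,f_stop=30); st("lift2 %s"%r)
        wcap("w6")
```

```text
at False t25.5 jig [-0.0242  0.0079  0.1202] F [ 0.6417  0.4878 -0.3761] w0.598 ff0.0
gripped t25.9 jig [-0.0241  0.0078  0.1205] F [-1.5464 -3.4661  7.5721] w0.323 ff59.2
lift1 False t26.4 jig [-0.0241  0.0003  0.1336] F [ 0.2874  0.8395 -1.0225] w0.315 ff59.0
lift2 False t27.5 jig [-0.0245 -0.0567  0.2324] F [-0.795   0.8267 -1.3213] w0.322 ff59.0
```

View pics/w6.png

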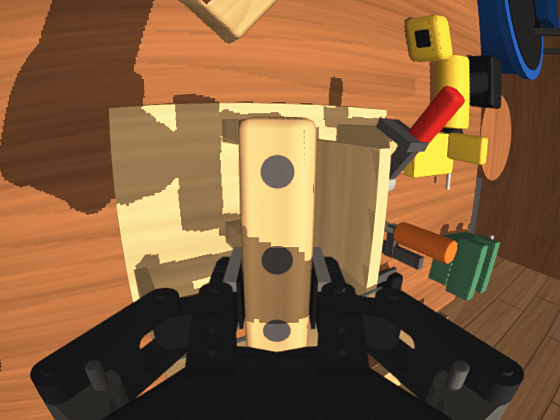

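The rail is held squarely: top edge at column 277, holes visible and the fingers symmetric. On to the tray.

Run:
```python
from h import *
s=bot.sense(); bot.servo_line(s["eef_pos"]+[0,-.03,.06],.2)
a=-.085; y=np.array([-np.sin(a),np.cos(a),0]); z=np.array([0,0,-1.]); O=np.c_[np.cross(y,z),y,z]
c=np.array([.4945,-.262,0])
bot.movep(tcp(c+[0,0,.22],O),O); s=st("above"); print(s["eef_pos"])
bot.servo_line(tcp(c+[0,0,.075],O),.15,O)
r=bot.servo_line(tcp(c+[0,0,.050],O),.025,O,f_stop=5); s=st("down %s"%r); print(s["eef_pos"])
d=viewer.capture("scene")["image"]; cv2.imwrite("pics/s7.png",cv2.resize(d[200:400,90:330],(720,600)))
```

```text
above t29.2 jig [-0.0604 -0.3829  0.2199] F [-0.7929  0.073  -2.0055] w0.319 ff59.2
[ 0.495  -0.2608  0.2259]
down True t31.0 jig [-0.0609 -0.3843  0.0575] F [-0.6657  0.0616  8.5901] w0.313 ff60.7
[ 0.4945 -0.2623  0.0635]
```

View pics/s7.png

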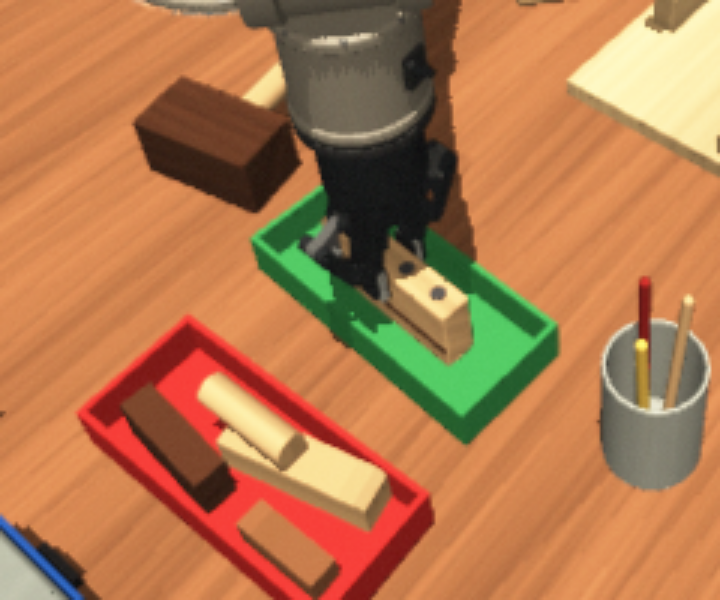

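The rail is upright on the green tray's floor, well inside the walls. Release and check.

Run:
```python
from h import *
effector.grip(.55); s=st("rel"); bot.servo_line(s["eef_pos"]+[0,0,.14],.1)
s=bot.sense(); bot.movep(s["eef_pos"]+[-.05,.1,.06],s["tool_rot"]); bot.wait(.3); st()
a=viewer.capture("scene")["image"][100:410,130:430]; b=viewer.capture("top")["image"][120:290,140:440]
im=np.zeros((413,800,3),np.uint8); im[:]=0
im[:413,:400]=cv2.resize(a,(400,413)); im[:227,400:]=cv2.resize(b,(400,227)); cv2.imwrite("pics/f.png",im)
```

```text
rel t31.4 jig [-0.0613 -0.3837  0.0572] F [ 0.3011 -0.0249 -0.2242] w0.546 ff0.0
 t33.8 jig [-0.1145 -0.2858  0.2562] F [-0.2265 -0.1954 -0.3417] w0.546 ff0.0
```

View pics/f.png

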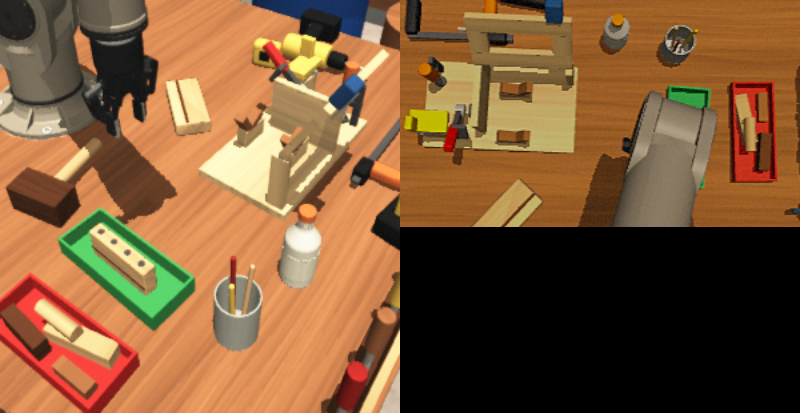

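The rail stands inside the green tray (122,258). The lid is open at the back, the lever (450,140) and catch (425,120) are released, and the bystanders haven't moved.

```bash
python3 -c "
from workcell import job; print(job.sign_off())"
```

```text
the job is handed in; nothing more can be done
None
```

The job is done and handed in at about 34 s: catch out, lever forward, lid open past upright, the rail standing in the green tray, and the glue bottle, pencil cup and bar clamp untouched.

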